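# Find the tired leaf spring in the sample clamp

## Robot

A 6-joint arm with a two-finger parallel gripper is mounted at the origin on a cart in front of the work surface, level with it; the furniture and walls round the work are solid. World frame = base frame: x ahead of the robot, y to its left, z up, the work surface at z = 0. Lengths are in m, angles in rad, forces in N, time in s.
With the tool pointing down it reaches from about 0.275 to 0.875 m from the base axis. Payload 12.5 kg.
Tool frame: the origin (TCP) lies midway between the tips of the shut fingers; the grasp point (between the pads) lies 19 mm behind it; z points along the fingers, y is the line along which they close (so a half turn about z gives the same grasp; the last joint's range is limited). The gripper opens to 85 mm and grips with 20 to 120 N. Pads are 22 mm wide; open, the fingers measure 114 mm over their backs; the gripper's body (76 mm by 85 mm) begins 54 mm behind the grasp point. The pads swing forward as they close: fully open they stand 13 mm farther back than shut.
Start: joints at [-1.328, 0.351, 1.652, -0, 1.139, -0.085], TCP at [0.177, -0.521, 0.231] pointing down, gripper open.
Joint ranges: [-2.75, 2.75], [-0.79, 2.1], [0.01, 2.65], [-1.57, 4.71], [0.07, 3.14], [-2.87, 2.87]. Speed limits (rad/s): [2.22, 2.22, 2.79, 3.14, 3.14, 3.14].

## Interface

Orientations are given as a unit quaternion [x, y, z, w].
In Python, from cell import r, camrig, eoat gives the robot as it stands (r), with the cameras (camrig) and the gripper (eoat). Calls block until the motion is done:
- r.move_to(position, orientation): joint-space move of the TCP to a pose.
- r.move_linear(position, rot=None, vel=0.15): straight line of the TCP; rot=None keeps the orientation; vel is the mean speed in m/s.
- r.set_joints(angles): joint-space move.
- eoat.set_gripper(opening, squeeze=None): opening from 0.0 (shut) to 1.0 (fully open); squeeze is the grip in N (None keeps the last); returns when the fingers have stopped.
- r.sleep(seconds).
- r.inverse_kinematics(position, orientation): joint angles nearest the present ones, or None.
- r.get_obs(): the state.
- camrig.get_image(name): name is "side" or "top"; returns a dict with "pixels" (400x640x3 uint8, red, green, blue), "fx", "fy", "cx", "cy" (pixels), "camera_from_world" (4x4, takes a point from world to camera coordinates). Camera axes: x right, y down, z forward; pixel columns grow to the right and rows downward; lengths in m; the calibration is good to about 2 mm. A picture is of the moment at which its call begins. There is no depth.
A pose or a line that the arm cannot do raises r.PlanningError and nothing moves.
- r.hand_in(): hands the job in; it is judged then, once.
The state is a dict: "t": time; "q": joint angles; "qvel": joint speeds; "effort": joint torques, N m; "tool_pos": TCP position; "ee_rot": TCP orientation; "contact_force": force on the tool from outside, world axes, zero at the start; "torque": the same for the moment, N m; "opening": opening from 0.0 (shut) to 1.0 (fully open); "finger_force": force on a finger pad.
Only numpy, scipy, OpenCV 4.12 (cv2) and the standard library are available. Lean on these libraries where they do the work, as an engineer would, in place of code of your own. Each camera call takes 0.05 s, during which the arm holds its last target. There are 200 camera calls.

## Task

One of the three leaf springs of the sample clamp has gone tired. From left to right, press each leaf on its blue pad at mid-span with about 10 newtons, hold it briefly and see how far it gives (the red collar at its tip stays where the leaf pushed it); never press much harder than that. Then push over the red reject lever of the leaf that gives far more than the others, all the way towards the leaf, and leave the other two levers as they are.

Things in the scene. Friction and masses are not known exactly. Their poses are not given: they have to be found in the camera images.
- clamp: Sample clamp fixed to the desk: aluminium plate 245 x 220 x 10 mm, grey root block along its far edge (top 83 mm up). Origin: centre of the underside; x points away from the robot (within 0.2 rad), y to the robot's left. Three leaf springs that look alike, 70 mm apart in y (left +70, middle 0, right -70 mm), reach from the block towards the robot; at each start any one of them is the tired one.
- leaf_left: The left leaf spring, steel, 130 x 26 x 3 mm, 70 mm above the desk; origin at its root (far end). It bends only downward, springs back by itself and stops after about 27 mm at mid-span. Pressed at mid-span with 10 N, a sound leaf gives about 4 mm there, the tired one about 11 mm; the first 2 N hardly move it (preload), after that the force grows with the deflection.
- press_left (a point): Middle of the top face of the blue press pad (32 along the leaf x 24 x 6 mm) fixed on the left leaf at mid-span, 65 mm from its root; about 78 mm above the desk when not pressed. It sinks with the leaf.
- telltale_left (a joint): Red collar (15 mm across) on the thin upright post at the near tip of the left leaf. The leaf tip pushes it down and it stays at the lowest point reached. Value: how far it has been pushed down, m, 0 at the start, at most 0.05; it moves about 2.15 times as far as the pad at mid-span (with 10 N about 8 mm for a sound leaf, about 25 mm for the tired one).
- flag_left (a joint): Toggle lever with a red ball tip, in front of the left leaf (on the clamp, 90 mm nearer to the robot than the clamp's origin), the reject flag of that leaf. Value in rad: 0 leaning to the robot (leaf in use, as at the start), 1.0 leaning to the leaf (leaf rejected). It stays where it is left; a light push at its tip moves it.
- flag_left_tip (a point): Centre of the red ball at the tip of the reject lever of the left leaf. Ball 26 mm across, its centre about 76 mm above the desk, 50 mm from the lever's pivot; the grey housing under it (70 x 50 mm) is 35 mm high. Going from 0 to 1.0 the tip travels 48 mm along the clamp's x.
- leaf_middle: The middle leaf spring, steel, 130 x 26 x 3 mm, 70 mm above the desk; origin at its root (far end). It bends only downward, springs back by itself and stops after about 27 mm at mid-span. Pressed at mid-span with 10 N, a sound leaf gives about 4 mm there, the tired one about 11 mm; the first 2 N hardly move it (preload), after that the force grows with the deflection.
- press_middle (a point): Middle of the top face of the blue press pad (32 along the leaf x 24 x 6 mm) fixed on the middle leaf at mid-span, 65 mm from its root; about 78 mm above the desk when not pressed. It sinks with the leaf.
- telltale_middle (a joint): Red collar (15 mm across) on the thin upright post at the near tip of the middle leaf. The leaf tip pushes it down and it stays at the lowest point reached. Value: how far it has been pushed down, m, 0 at the start, at most 0.05; it moves about 2.15 times as far as the pad at mid-span (with 10 N about 8 mm for a sound leaf, about 25 mm for the tired one).
- flag_middle (a joint): Toggle lever with a red ball tip, in front of the middle leaf (on the clamp, 90 mm nearer to the robot than the clamp's origin), the reject flag of that leaf. Value in rad: 0 leaning to the robot (leaf in use, as at the start), 1.0 leaning to the leaf (leaf rejected). It stays where it is left; a light push at its tip moves it.
- flag_middle_tip (a point): Centre of the red ball at the tip of the reject lever of the middle leaf. Ball 26 mm across, its centre about 76 mm above the desk, 50 mm from the lever's pivot; the grey housing under it (70 x 50 mm) is 35 mm high. Going from 0 to 1.0 the tip travels 48 mm along the clamp's x.
- leaf_right: The right leaf spring, steel, 130 x 26 x 3 mm, 70 mm above the desk; origin at its root (far end). It bends only downward, springs back by itself and stops after about 27 mm at mid-span. Pressed at mid-span with 10 N, a sound leaf gives about 4 mm there, the tired one about 11 mm; the first 2 N hardly move it (preload), after that the force grows with the deflection.
- press_right (a point): Middle of the top face of the blue press pad (32 along the leaf x 24 x 6 mm) fixed on the right leaf at mid-span, 65 mm from its root; about 78 mm above the desk when not pressed. It sinks with the leaf.
- telltale_right (a joint): Red collar (15 mm across) on the thin upright post at the near tip of the right leaf. The leaf tip pushes it down and it stays at the lowest point reached. Value: how far it has been pushed down, m, 0 at the start, at most 0.05; it moves about 2.15 times as far as the pad at mid-span (with 10 N about 8 mm for a sound leaf, about 25 mm for the tired one).
- flag_right (a joint): Toggle lever with a red ball tip, in front of the right leaf (on the clamp, 90 mm nearer to the robot than the clamp's origin), the reject flag of that leaf. Value in rad: 0 leaning to the robot (leaf in use, as at the start), 1.0 leaning to the leaf (leaf rejected). It stays where it is left; a light push at its tip moves it.
- flag_right_tip (a point): Centre of the red ball at the tip of the reject lever of the right leaf. Ball 26 mm across, its centre about 76 mm above the desk, 50 mm from the lever's pivot; the grey housing under it (70 x 50 mm) is 35 mm high. Going from 0 to 1.0 the tip travels 48 mm along the clamp's x.

How it is judged:
On the way, in this order (a step that is already met when the one before it is completed fails the run):
1. the left leaf is pressed on its blue pad with 6 to 14 N for 0.3 s (contact force between the fingers and leaf_left_c1 between 6 and 14 N), for 0.3 s.
2. the middle leaf is pressed on its blue pad with 6 to 14 N for 0.3 s (contact force between the fingers and leaf_middle_c1 between 6 and 14 N), for 0.3 s.
3. the right leaf is pressed on its blue pad with 6 to 14 N for 0.3 s (contact force between the fingers and leaf_right_c1 between 6 and 14 N), for 0.3 s.
At the end, for the whole second after the job is handed in: The reject lever of the tired leaf (the one whose collar was pushed down more than 13 mm) stands beyond 0.8 rad, the other two levers below 0.2 rad; the collars of the two sound leaves have been pushed down 2 to 13 mm (((value of joint telltale_left above 0.013 m and value of joint flag_left above 0.8 rad and value of joint telltale_middle between 0.002 and 0.013 m and value of joint each of flag_middle, flag_right below 0.2 rad and value of joint telltale_right between 0.002 and 0.013 m) or (value of joint telltale_middle above 0.013 m and value of joint flag_middle above 0.8 rad and value of joint telltale_left between 0.002 and 0.013 m and value of joint each of flag_left, flag_right below 0.2 rad and value of joint telltale_right between 0.002 and 0.013 m) or (value of joint telltale_right above 0.013 m and value of joint flag_right above 0.8 rad and value of joint telltale_left between 0.002 and 0.013 m and value of joint each of flag_left, flag_middle below 0.2 rad and value of joint telltale_middle between 0.002 and 0.013 m))); the robot touches nothing.
It fails at once if the left leaf is pressed with more than 18 N (contact force between the fingers and leaf_left above 18 N).
It fails at once if the middle leaf is pressed with more than 18 N (contact force between the fingers and leaf_middle above 18 N).
It fails at once if the right leaf is pressed with more than 18 N (contact force between the fingers and leaf_right above 18 N).
It also fails if it takes over 50 s, if anything falls off the work surface, if the arm or the gripper's body presses on something with over 40 N, if the wrist force passes 120 N, or if a joint passes its speed limit or range.

## Working session

There is one attempt and no reset: what is moved stays moved. The work goes in short steps, each a Python script; the robot and the scene stay as the last script left them, time stands still between calls to the robot, and variables do not carry over. Pictures are saved under pics/ and viewed, at most 10 in all, crops included, and the job is handed in when it is done.

```bash
mkdir -p pics; ls
python3 - <<'E'
from cell import r, camrig, eoat
import cv2
for n in("top","side"):
    im=camrig.get_image(n); cv2.imwrite(f"pics/{n}0.png",im["pixels"][:,:,::-1]); print(n,im["fx"],im["fy"],im["cx"],im["cy"],im["camera_from_world"])
o=r.get_obs(); print(o)
E
```

```text
cell.py
pics
top 458.03223423214456 458.03223423214456 314.38521784020156 200.4952931294123 [[ 0.01100419 -0.99974744  0.01959502  0.22250816]
 [-0.98617531 -0.01409086 -0.16510513  0.56523835]
 [ 0.16533954 -0.01750728 -0.9860813   0.84489015]
 [ 0.          0.          0.          1.        ]]
side 374.32100378200676 374.32100378200676 328.1225959703988 198.50870452579196 [[-0.94448    -0.32828116 -0.01374779  0.60689788]
 [-0.14688294  0.45927692 -0.87606513  0.02888136]
 [ 0.29390972 -0.82540668 -0.48199677  0.92926406]
 [ 0.          0.          0.          1.        ]]
{'t': 0.1, 'q': array([-1.32760910e+00,  3.51185221e-01,  1.65232431e+00, -3.01953749e-05,
        1.13909017e+00, -8.45730299e-02]), 'qvel': array([-0.00120294, -0.00031239, -0.00051391, -0.00258031, -0.00043945,
       -0.00147379]), 'effort': array([ 9.29383350e-04, -5.06831253e+01, -2.91875803e+01, -6.51901973e-05,
        2.65559582e-03, -3.58849411e-05]), 'tool_pos': array([ 0.17702175, -0.5204387 ,  0.23082429]), 'ee_rot': array([ 9.86600521e-01,  1.63153786e-01, -5.35571293e-05, -5.00851449e-04]), 'contact_force': array([-0.17598593, -0.38105469, -0.0355382 ]), 'torque': array([ 0.00511927, -0.02623828, -0.05125808]), 'finger_force': 0.0, 'opening': 1.0023845803157956}
```

View pics/top0.png

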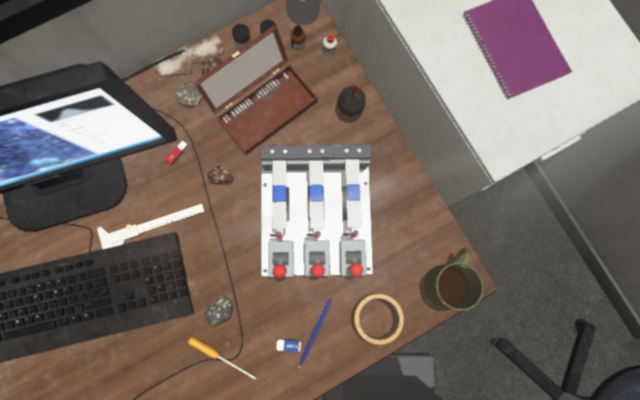

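View pics/side0.png

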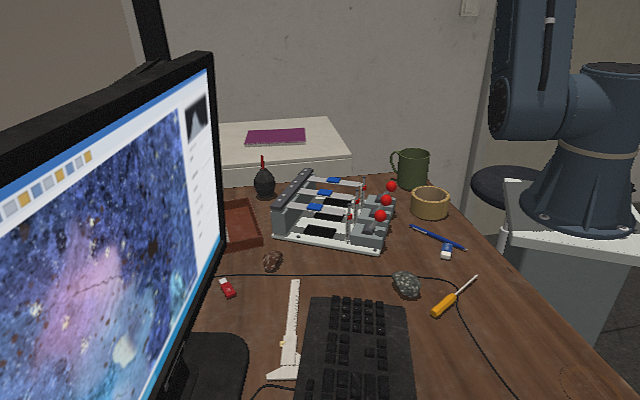

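The top view shows blue pads near (279,193), (316,193), (353,193) and red balls near (280,270), (318,270), (357,270). The side view shows the clamp at about (340,210), with the levers leaning towards the robot. Next I locate the pads and balls by colour.

```bash
cat > h.py <<'E'
from cell import r, camrig, eoat
import cv2, numpy as np
def blobs(im,kind,box,amin=15):
    p=im["pixels"].astype(int); R,G,B=p[...,0],p[...,1],p[...,2]
    m=((B-R>50)&(B-G>30)) if kind=="blue" else ((R-G>60)&(R-B>60))
    k=np.zeros_like(m); u0,u1,v0,v1=box; k[v0:v1,u0:u1]=1
    n,_,s,c=cv2.connectedComponentsWithStats((m&k).astype(np.uint8))
    return [(c[i],s[i,4]) for i in np.argsort(c[:,0]) if i and s[i,4]>=amin]
def at_z(im,uv,z):
    T=im["camera_from_world"]; R,t=T[:3,:3],T[:3,3]
    o=-R.T@t; d=R.T@[(uv[0]-im["cx"])/im["fx"],(uv[1]-im["cy"])/im["fy"],1]
    return o+d*(z-o[2])/d[2]
def proj(im,P):
    c=im["camera_from_world"]@np.append(P,1)
    return np.array([im["fx"]*c[0]/c[2]+im["cx"],im["fy"]*c[1]/c[2]+im["cy"]])
E
python3 - <<'E'
from h import *
im=camrig.get_image("top"); s=camrig.get_image("side")
bl=blobs(im,"blue",(255,380,140,285)); rd=blobs(im,"red",(255,380,140,285),8)
for c,a in bl: P=at_z(im,c,.078); print("pad",c,a,P.round(4),proj(s,P).round(1))
for c,a in rd: P=at_z(im,c,.076); print("red",c,a,P.round(4),proj(s,P).round(1))
for k in("blue","red"): print(k,[(c.round(1),a) for c,a in blobs(s,k,(270,410,165,260),8)])
P=[at_z(im,c,.078) for c,a in bl]; d=P[0]-P[-1]; print("yaw",np.arctan2(-d[0],d[1]),np.linalg.norm(d))
E
```

```text
pad [278.92890995 192.77251185] 211 [0.5705 0.2967 0.078 ] [314.1 204.5]
pad [316.         192.43137255] 204 [0.5722 0.2274 0.078 ] [324.2 190.3]
pad [353.06043956 191.48901099] 182 [0.575  0.1578 0.078 ] [332.5 177.8]
red [279.17123288 270.64383562] 146 [0.4265 0.293  0.076 ] [379.6 215. ]
red [280.6 236. ] 10 [0.4898 0.2918 0.076 ] [350.4 210. ]
red [317.41666667 235.83333333] 12 [0.491  0.2238 0.076 ] [358.3 195.4]
red [317.68345324 269.95683453] 139 [0.4286 0.2227 0.076 ] [385.5 199.3]
red [353.92857143 234.92857143] 14 [0.4935 0.1562 0.076 ] [364.6 182.7]
red [355.94244604 269.13669065] 139 [0.4308 0.1527 0.076 ] [390.5 185.6]
blue [(array([314.5, 206.3]), np.int32(98)), (array([324.4, 191.9]), np.int32(82)), (array([333.3, 179.3]), np.int32(65))]
red [(array([349.8, 216.3]), np.int32(22)), (array([357.2, 200.6]), np.int32(16)), (array([364.3, 187.3]), np.int32(12)), (array([380. , 215.2]), np.int32(114)), (array([385.9, 199.5]), np.int32(98)), (array([390.8, 185.8]), np.int32(90))]
yaw 0.03225712916100285 0.13904751831546336
```

```bash
cat >> h.py <<'E'
YAW=0.032; Q=[np.cos(YAW/2),np.sin(YAW/2),0,0]
CX=np.array([np.cos(YAW),np.sin(YAW),0])
PAD={"left":[.5705,.2967],"middle":[.5725,.2273],"right":[.575,.1578]}
BALL={"left":[.4265,.293],"middle":[.4286,.2227],"right":[.4308,.1527]}
def fz(n=4):
    f=[]
    for _ in range(n): r.sleep(.02); f.append(r.get_obs()["contact_force"][2])
    return float(np.mean(f))
def press(n):
    x,y=PAD[n]
    r.move_linear([x,y,.10],vel=.1); r.move_linear([x,y,.0835],vel=.04); r.sleep(.15)
    f0=fz(); z=.0835; log=[]; z0=None
    while z>.060:
        z-=.0005; r.move_linear([x,y,z],vel=.03)
        f=fz(2)-f0; log.append((round(r.get_obs()["tool_pos"][2]*1e3,2),round(f,1)))
        if z0 is None and f>1.5: z0=z
        if f>9.2: break
    r.sleep(.5); f1=fz()-f0
    r.move_linear([x,y,.11],vel=.1)
    print(n,"hold",f1,"contact z",z0,"end z",z,"t",r.get_obs()["t"]); print(log)
E
python3 - <<'E'
from h import *
eoat.set_gripper(0.0)
x,y=PAD["left"]
r.move_to([x,y,.16],Q); print(r.get_obs()["t"])
press("left")
im=camrig.get_image("side"); cv2.imwrite("pics/s1.png",cv2.resize(im["pixels"][150:270,260:420,::-1],None,fx=5,fy=5))
print([(c.round(1),a) for c,a in blobs(im,"red",(270,410,165,260),8)])
E
```

```text
4.15
left hold 10.271589521871029 contact z 0.077 end z 0.074 t 12.1333
[(np.float64(83.01), 0.6), (np.float64(82.49), 0.8), (np.float64(81.96), 0.5), (np.float64(81.49), -0.1), (np.float64(80.97), -0.4), (np.float64(80.47), -0.0), (np.float64(79.96), 0.1), (np.float64(79.48), 0.2), (np.float64(78.98), -0.3), (np.float64(78.49), 0.5), (np.float64(77.96), 0.3), (np.float64(77.54), 0.6), (np.float64(77.06), 1.5), (np.float64(76.59), 2.9), (np.float64(76.1), 4.9), (np.float64(75.65), 5.3), (np.float64(75.27), 7.0), (np.float64(74.94), 8.2), (np.float64(74.53), 9.5)]
[(array([349.6, 219. ]), np.int32(20)), (array([357.2, 200.7]), np.int32(17)), (array([364.3, 187.3]), np.int32(12)), (array([380. , 215.6]), np.int32(106)), (array([385.7, 199.6]), np.int32(94)), (array([390.8, 185.8]), np.int32(90))]
```

The left leaf is sound: about 3 mm of travel at 10 N, and its collar moved only 2.7 px. Now the other two.

```bash
sed -i 's/\.0835/.0805/g' h.py
python3 - <<'E'
from h import *
for n in("middle","right"):
    x,y=PAD[n]; r.move_linear([x,y,.11],vel=.12); press(n)
im=camrig.get_image("side")
print([(c.round(1),a) for c,a in blobs(im,"red",(270,410,165,260),8)])
E
```

```text
middle hold 9.753183346221865 contact z 0.0765 end z 0.074 t 18.7667
[(np.float64(80.02), 0.5), (np.float64(79.48), -0.3), (np.float64(78.98), -0.3), (np.float64(78.51), 0.4), (np.float64(77.98), 0.2), (np.float64(77.54), -0.1), (np.float64(77.07), 1.4), (np.float64(76.58), 3.0), (np.float64(76.07), 4.6), (np.float64(75.64), 6.7), (np.float64(75.27), 7.1), (np.float64(74.88), 8.5), (np.float64(74.52), 9.4)]
right hold 9.110138336950941 contact z 0.077 end z 0.06599999999999999 t 29.975
[(np.float64(80.02), 0.5), (np.float64(79.49), 0.2), (np.float64(78.97), 0.6), (np.float64(78.47), 0.9), (np.float64(77.96), 0.3), (np.float64(77.53), 0.8), (np.float64(77.04), 2.0), (np.float64(76.52), 2.1), (np.float64(75.97), 2.7), (np.float64(75.46), 2.8), (np.float64(74.97), 3.6), (np.float64(74.46), 4.1), (np.float64(73.98), 3.7), (np.float64(73.48), 3.7), (np.float64(72.97), 5.5), (np.float64(72.49), 4.7), (np.float64(71.99), 5.5), (np.float64(71.51), 5.4), (np.float64(71.04), 6.3), (np.float64(70.58), 6.6), (np.float64(70.1), 7.1), (np.float64(69.64), 6.4), (np.float64(69.18), 7.5), (np.float64(68.71), 7.5), (np.float64(68.23), 8.3), (np.float64(67.78), 9.1), (np.float64(67.31), 8.8), (np.float64(66.85), 8.7), (np.float64(66.39), 10.1)]
[(array([349.6, 219. ]), np.int32(20)), (array([357.2, 204. ]), np.int32(13)), (array([363.7, 197.5]), np.int32(15)), (array([380.1, 215.2]), np.int32(117)), (array([385.8, 199.8]), np.int32(92)), (array([390.8, 186.1]), np.int32(81))]
```

The right leaf is the tired one: about 11 mm of travel, and its collar moved 10 px. I'll push its lever.

Run:
```python
from h import *
b=np.array(BALL["right"]+[0.]); 
def go(s,z,vel): r.move_linear(b+s*CX+[0,0,z],vel=vel)
x,y=PAD["right"]
r.move_linear([x,y,.14],vel=.2); go(-.05,.14,.2); go(-.05,.068,.1); r.sleep(.1)
f0=r.get_obs()["contact_force"]; go(-.026,.068,.08)
for s in np.arange(-.02,.0281,.004):
    go(s,.068,.04); r.sleep(.03); f=r.get_obs()["contact_force"]-f0; print(round(s*1e3),f.round(1))
    if f[0]<-12: break
go(s-.02,.068,.08); go(s-.03,.16,.15)
im=camrig.get_image("side"); print([(c.round(1),a) for c,a in blobs(im,"red",(270,410,165,260),8)])
for t in(.044,.048): print(proj(im,b+t*CX+[0,0,.076]))
t=camrig.get_image("top"); a=np.vstack([cv2.resize(i["pixels"][v:v+120,u:u+160,::-1],None,fx=2.4,fy=2.4) for i,u,v in((im,260,150),(t,250,170))])
cv2.imwrite("pics/end.png",a); print(r.get_obs()["t"])
```

```text
-20 [ 0.  -0.6  0.8]
-16 [1.1 0.7 1.5]
-12 [ 0.1 -0.3  0.5]
-8 [-0.1 -0.3  0.2]
-4 [-0.3  0.8  0.4]
0 [-0.2  0.8  0.4]
4 [0.9 0.6 0.1]
8 [-0.5  0.6 -0.3]
12 [-0.1  0.9  0.9]
16 [-0.3  0.4  0.7]
20 [0.1 0.1 1.2]
24 [-2.3  0.3  0.4]
28 [-16.6  -1.5   7.7]
[(array([349.7, 218.9]), np.int32(21)), (array([357.2, 203.6]), np.int32(16)), (array([363.8, 197.3]), np.int32(15)), (array([371. , 183.3]), np.int32(83)), (array([380.1, 215.3]), np.int32(115)), (array([385.8, 199.7]), np.int32(94))]
[372.31638098 183.34589774]
[370.68685572 183.14546978]
37.8667
```

View pics/end.png

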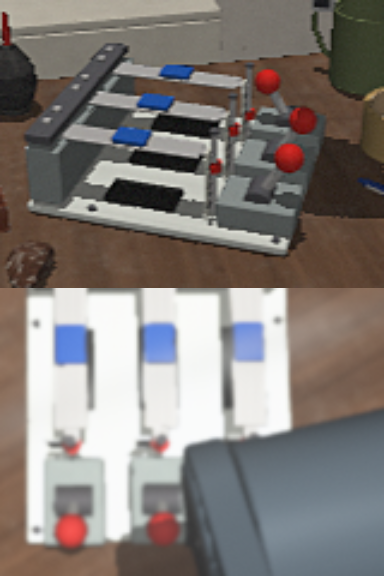

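The side crop shows the right ball at full-image (371,183), leaning to its leaf. That matches the fully rejected prediction of (370.7,183.1). The other two balls haven't moved, at (380,215) and (386,200), and the gripper is clear.

```bash
python3 -c "
from cell import r, camrig, eoat
print(r.hand_in())"
```

```text
the job is handed in; nothing more can be done
None
```

The right leaf is the tired one: it gave about 11 mm at about 10 N, against about 3 mm for the left and middle. Its reject lever is pushed fully over, the other two levers were not touched, and the job was handed in at about 38 s; no verdict came back.

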